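# Push up the sash of the plaster dust hood

## Task

The dust hood needs opening for work on the cast inside it. With the fingertips under the lip of its blue-framed sliding window, push the window up its slope until the lip is in line with the orange height clip, and leave it standing there with the hand clear. Only push - do not pinch the lip, do not shift the clip, and leave the head, pot, jar and cast where they stand.

Things in the scene. Friction and masses are not known exactly. Their poses are not given: they have to be found in the camera images.
- hood: bench-top dust hood, fixed, 420 mm wide, 310 mm deep, 380 mm high, white frame with clear walls. Origin on the table under the middle of its front edge; its x points into the hood (away from the person using it), y to that person's left, z up. A 60 mm upright sill in front (x = 0), from whose top the front face slopes back at 45 degrees (up and into the hood)
- sash (a joint): travel of the sliding window up the 45 degree slope in m, 0 = shut, 0.175 = end stop. The window is 352 mm wide and 200 mm long with a blue frame and clear pane; a counterweight balances it, so it stays where it is left and takes about 2 to 6 N along the slope to move
- mark (a joint): setting of the orange clip up the same slope in m: the lip is in line with the clip when joint sash equals joint mark
- lip_edge (a point): middle (along the width) of the lip's outer lower edge, the edge of the black rubber strip, where a finger pushes. Axes: z up the slope (the way the window moves), y along the lip to the user's left, x square to the window, into the hood and down; the lip lies to +z and +x of this edge. With the window shut it is 40 mm in front of the hood's origin and 94 mm above the table, with free space below and in front
- lip_under (a point): middle of the lip's underside. The lip is a ledge 330 mm wide and 16 mm thick at the window's lower end, standing out 41 mm square to the window: towards the user and up at 45 degrees. Lower half a black rubber strip, upper half bare aluminium, 3 mm shorter; axes as lip_edge
- lip_end (a point): left end of the lip, at its outer edge, half-way through its 16 mm thickness; axes as lip_edge
- mark_end (a point): the end of the orange clip that faces the lip, 12 mm to the left of the lip's end when in line, at the clip's outer edge and half-way through its 16 mm thickness; axes as lip_edge. The clip is 38 mm wide and sits on the white jamb to the left of the window
- head: loose plaster head on a round foot, 72 mm across, 130 mm tall, beside the hood; origin under its middle
- brush_pot: loose blue pot with three brushes in it, 68 mm across, 90 mm tall, 152 mm with the brushes, beside the hood; origin under its middle
- jar: loose amber jar, 56 mm across, 65 mm tall, in front of the hood's right corner; origin under its middle
- cast: loose small plaster cast, 80 mm across, 94 mm tall, on the floor inside the hood; origin under its middle
Things that resemble listed ones, but are neither listed nor needed, are in the scene too. Several things look just like the brush_pot: the one meant starts farthest to the robot's left.

How it is judged:
On the way, in this order (a step that is already met when the one before it is completed fails the run):
1. the fingers push on the underside of the lip while the window is still below the clip (contact force between the fingers and sash_c1 above 0.5 N and z of lip_end in the frame of mark_end below -0.015 m), for 0.1 s.
2. the lip has come in line with the clip (z of lip_end in the frame of mark_end between -0.008 and 0.008 m), for 0.2 s.
At the end, for the whole second after the job is handed in: The lip stands within 8 mm of the orange clip, measured up the slope, and at rest; the clip is within 6 mm of where it was, and the head, pot, jar and cast stand upright within 20 mm of where they were (all of step 2 and velocity of joint sash between -0.005 and 0.005 m/s and distance of mark_end from where it was at the start of the episode below 0.006 m and distance of each of head, brush_pot, jar, cast from where it was at the start of the episode below 0.02 m and angle between each of head, brush_pot, jar, cast's own z axis and vertical below 0.3 rad); the robot touches nothing.
It fails at once if the lip is pinched between the fingers (pressed on its upper and under sides at once) (contact force between the fingers and sash_c1 above 1 N and contact force between the fingers and sash_c0 above 1 N).
It fails at once if the orange clip is shifted (distance of mark_end from where it was at the start of the episode above 0.006 m).
It fails at once if the head, pot, jar or cast is moved by more than 20 mm, lifted or tipped (not (distance of head from where it was at the start of the episode below 0.02 m and angle between head's own z axis and vertical below 0.3 rad) or not (distance of brush_pot from where it was at the start of the episode below 0.02 m and angle between brush_pot's own z axis and vertical below 0.3 rad) or not (distance of jar from where it was at the start of the episode below 0.02 m and angle between jar's own z axis and vertical below 0.3 rad) or not (distance of cast from where it was at the start of the episode below 0.02 m and angle between cast's own z axis and vertical below 0.3 rad)).
It also fails if it takes over 38 s, if anything falls off the work surface, if the arm or the gripper's body presses on something with over 40 N, if the wrist force passes 120 N, or if a joint passes its speed limit or range.

## Robot

A 6-joint arm with a two-finger parallel gripper is mounted at the origin on the work surface. World frame = base frame: x ahead of the robot, y to its left, z up, the work surface at z = 0. Lengths are in m, angles in rad, forces in N, time in s.
With the tool pointing down it reaches from about 0.35 to 0.95 m from the base axis. Payload 17.4 kg.
Tool frame: the origin (TCP) lies midway between the tips of the shut fingers; the grasp point (between the pads) lies 19 mm behind it; z points along the fingers, y is the line along which they close (so a half turn about z gives the same grasp; the last joint's range is limited). The gripper opens to 93 mm and grips with 3 to 60 N. Pads are 15 mm wide; open, the fingers measure 128 mm over their backs; the gripper's body (75 mm by 188 mm) begins 65 mm behind the grasp point.
Start: joints at [-1.205, 0.116, 1.442, -0, 1.584, -0.038], TCP at [0.265, -0.621, 0.219] pointing down, gripper open.
Joint ranges: [-2.83, 2.83], [-0.83, 2.19], [0.07, 2.5], [-1.14, 4.28], [0.01, 3], [-2.97, 2.97]. Speed limits (rad/s): [1.89, 1.89, 2.22, 3.14, 3.14, 3.14].

## Interface

Orientations are given as a unit quaternion [w, x, y, z].
In Python, from bench import arm gives the robot as it stands. The module is installed in compiled form; this text tells all that it offers.
- The arm moves only by the tool drive_tool, never from a script. Its argument "steps" is a list of rows, each a list of 3 entries, a list of its own where there are three numbers: the finger opening in cm, from 0 to 9.3, then the shift along the tool's x, y, z in cm, then the turn about the tool's z in degrees. In form: [[fingers, [x, y, z], spin], ...]. A call has 1 to 12 rows; each row is the pose to reach, as a shift and turn from the pose commanded when the call began, along the tool's axes at that moment; what a row does not reach only later rows make up. A row lasts 1/10 s, in which the tool goes at most 50 mm and 8.59 degrees, less where a joint would pass 70% of its speed; a pose out of reach is approached as far as the arm can. A call with a gripper value outside its range is refused whole. The fingers move at their own pace and stop on an object; the grip force is fixed at half the most. Time passes only in rows, so rows that repeat a pose let the fingers close. It gives the time, the measured TCP pose, the force, the opening and the grip force at its end, in the units of the state.
- arm.sense(): the state, without advancing time (a new reading comes with each control period).
- arm.snapshot(name): name is "scene" or "top"; returns the picture (420x560x3 uint8, red, green, blue); there is no depth.
- arm.calibration(name): a dict with "fx", "fy", "cx", "cy" (pixels), "dist" ([k1, k2, p1, p2, k3] as OpenCV has them; the pictures are not rectified), "cam_to_world" (4x4, takes a point from camera to world coordinates). Camera axes: x right, y up, looking along -z (the intrinsics and any distortion apply to the point x, -y, -z); pixel columns grow to the right and rows downward; lengths in m; the calibration is good to about 2 mm. A picture is of the moment at which its call begins. calibration takes no time and is no camera call.
- arm.sign_off(): hands the job in; it is judged then, once.
Trained networks look in the newest picture that a camera, given by its name, has taken for a name from the list of things; names that differ only in an ending like _2 or _b are one class to them, and where a whole thing is asked for, a point or a joint stands for the part that bears it (a point fixed in the world has none). Each returns a list of dicts, best first, with "conf" (0 to 1); they miss things now and then, are a little off and sometimes report something else, mostly with a low value. They report only what shows in the picture. A call takes as long as a camera call. They do not tell look-alikes from the thing itself.
- arm.look_for(camera, name): "rect" ([left, top, width, height] in pixels, round what is visible of it).
- arm.masks_of(camera, name): "pixels" (420x560 bool, what is visible of it) and "rect" ([left, top, width, height] in pixels, round what is visible of it).
- arm.mark_of(camera, name): "at" ([column, row] in pixels: a listed point, or the origin of a listed thing).
The state is a dict: "time": time; "q": joint angles; "qd": joint speeds; "joint_torque": joint torques, N m; "tcp_pos": TCP position; "ee_rot": TCP orientation; "contact_force": force on the tool from outside, world axes, zero at the start; "ft_torque": the same for the moment, N m; "finger_gap": finger opening in m; "finger_force": force on a finger pad.
Only numpy, scipy, OpenCV 4.12 (cv2) and the standard library are available. Lean on these libraries where they do the work, as an engineer would, in place of code of your own. Each camera call takes 0.05 s, during which the arm holds its last target. There are 200 camera calls.

## Working session

There is one attempt and no reset: what is moved stays moved. The work goes in short steps, Python scripts to look and compute and a tool call to move; the robot and the scene stay as the last step left them, time stands still between calls to the robot, and variables do not carry over. Pictures are saved under pics/ and viewed, at most 10 in all, crops included, and the job is handed in when it is done.

Besides the shell and the picture viewer there is one more tool, called after "Request:" as name(argument=value, ...) on one line, values as JSON. drive_tool: Moves the arm, as the interface text tells. Its arguments: {"type":"object","properties":{"steps":{"type":"array"}},"required":["steps"]}

```bash
mkdir -p pics
cat > h.py <<'E'
from bench import arm
import numpy as np, cv2
def cal(n):
    c=arm.calibration(n); K=np.array([[c['fx'],0,c['cx']],[0,c['fy'],c['cy']],[0,0,1.]]); return K,np.array(c['dist'],float),np.array(c['cam_to_world'])
F=np.diag([1,-1,-1.])
def ray(n,p):
    K,d,T=cal(n); u=cv2.undistortPoints(np.array([[p]],float),K,d)[0,0]
    v=T[:3,:3]@F@np.array([u[0],u[1],1]); return T[:3,3],v/np.linalg.norm(v)
def proj(n,P):
    K,d,T=cal(n); P=np.atleast_2d(P); c=(P-T[:3,3])@T[:3,:3]@F
    return cv2.projectPoints(c,np.zeros(3),np.zeros(3),K,d)[0][:,0]
def tri(d):
    A=np.zeros((3,3));b=np.zeros(3);R=[ray(n,p) for n,p in d.items()]
    for o,v in R: M=np.eye(3)-np.outer(v,v);A+=M;b+=M@o
    X=np.linalg.solve(A,b); return X,[round(float(np.linalg.norm((np.eye(3)-np.outer(v,v))@(X-o))),4) for o,v in R]
E
python3 - <<'E'
from h import *
np.set_printoptions(precision=4,suppress=True)
for n in('scene','top'):
    cv2.imwrite(f'pics/{n}0.png',cv2.resize(arm.snapshot(n)[:,:,::-1],(800,600)))
    print(n,cal(n)[2][:3,3])
pt={}
for t in('lip_edge','lip_under','lip_end','mark_end','hood','jar','head','brush_pot','cast'):
    for n in('scene','top'):
        r=arm.mark_of(n,t); print(t,n,[(np.round(x['at'],1).tolist(),round(x['conf'],2)) for x in r[:4]])
        if r: pt[t,n]=r[0]['at']
    if (t,'scene') in pt and (t,'top') in pt: print('   ',*tri({n:pt[t,n] for n in('scene','top')}))
s=arm.sense();print(s['time'],s['tcp_pos'],s['ee_rot'],s['contact_force'])
E
```

```text
scene [1.0803 0.5632 0.8809]
top [ 0.4359 -0.0021  1.2321]
lip_edge scene [([285.6, 199.8], 0.71)]
lip_edge top [([296.5, 232.3], 0.9)]
    [ 0.547  -0.0242  0.0878] [0.0022, 0.0022]
lip_under scene [([280.3, 200.6], 0.63)]
lip_under top [([299.0, 224.5], 0.68)]
    [ 0.5663 -0.0286  0.0944] [0.0004, 0.0004]
lip_end scene [([335.8, 224.5], 0.97)]
lip_end top [([238.8, 243.9], 0.77)]
    [0.5105 0.1335 0.0921] [0.0021, 0.0021]
mark_end scene [([331.8, 222.0], 0.55), ([283.5, 203.2], 0.36)]
mark_end top [([227.6, 222.5], 0.63), ([358.6, 234.0], 0.49)]
    [0.5606 0.1576 0.1589] [0.0013, 0.0013]
hood scene [([277.8, 228.5], 0.81)]
hood top [([293.6, 221.5], 0.56)]
    [ 0.586  -0.0151  0.003 ] [0.0005, 0.0005]
jar scene [([286.1, 194.5], 0.53), ([248.2, 185.8], 0.49)]
jar top [([355.9, 237.4], 0.72), ([298.8, 227.5], 0.33)]
    [ 0.5067 -0.1531  0.0094] [0.0573, 0.0573]
head scene []
head top [([395.6, 190.5], 0.77)]
brush_pot scene [([368.9, 281.0], 0.61), ([364.6, 232.8], 0.57)]
brush_pot top [([194.9, 240.2], 0.9)]
    [0.5231 0.2764 0.0024] [0.0012, 0.0012]
cast scene [([287.4, 196.2], 0.19)]
cast top []
1.0 [ 0.2652 -0.6207  0.2186] [ 0.      0.9797  0.2005 -0.    ] [-0.2788  0.0668  0.5065]
```

View pics/scene0.png

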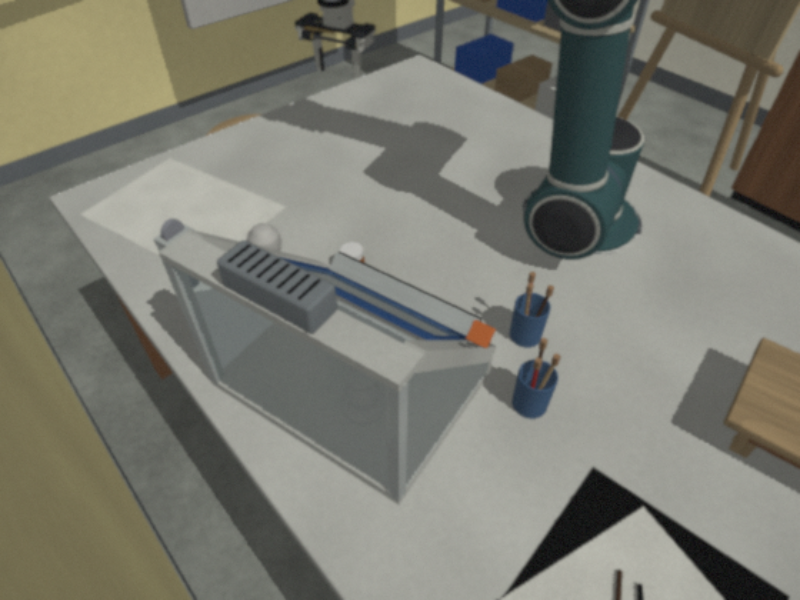

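View pics/top0.png

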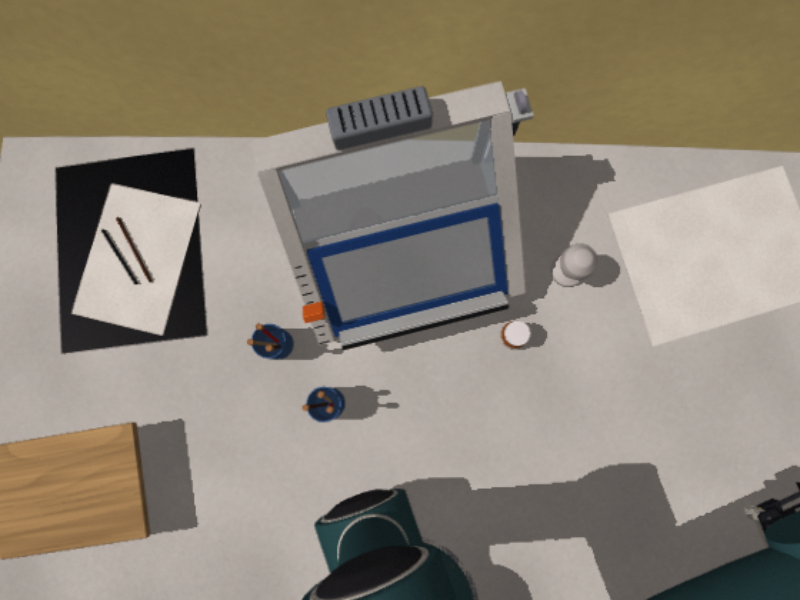

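The top picture shows the lip running from (340,347) to (507,305), with the orange clip at (313,313). The jar is at (516,333), the head at (575,262) and the wanted pot at (270,342). The measured points agree with a shut window: hood yaw is about 14°, the lip edge is near (0.548, -0.025, 0.094), and there is about 85 mm still to travel. The tool always points down, so I'll shut the fingers and use their vertical front faces to push on the rubber edge at the middle of the lip.

Request:
drive_tool(steps=[[0, [2, -2, 0], 1], [0, [5, -5, 0], 2], [0, [8, -8, 0], 3], [0, [11, -11, 0], 4], [0, [14, -14, 0], 5], [0, [17, -17, 0], 6], [0, [20, -20, 0], 7], [0, [23, -23, 0], 8], [0, [26, -26, 0], 9], [0, [29, -29, 0], 9.4], [0, [32, -32, 0], 9.4], [0, [35, -35, 0], 9.4]])

```text
time: 2.2
tcp_pos: [0.4498, -0.1597, 0.2189]
ee_rot: [0.0, 0.993, 0.119, 0.0]
contact_force: [0.5, -0.3, -0.5]
finger_gap: 0.0025
finger_force: 0.0
```

```bash
cat > s.py <<'E'
from h import *
from scipy.spatial.transform import Rotation as R
def st():
    s=arm.sense();w=s['ee_rot'];r=R.from_quat([*w[1:],w[0]]).as_matrix()
    print(round(s['time'],2),np.round(s['tcp_pos'],4),'yaw',round(np.degrees(np.arctan2(r[1,0],r[0,0])),2),np.round(s['contact_force'],1),round(s['finger_gap'],4)); return s,r
def to(P):
    s,r=st(); print('shift cm',np.round(r.T@(np.array(P)-s['tcp_pos'])*100,2))
E
python3 -c "
from s import *
to([.504,-.036,.075])"
```

```text
2.2 [ 0.4498 -0.1597  0.2189] yaw 13.72 [ 0.5 -0.3 -0.5] 0.0025
shift cm [  8.19 -10.73  14.4 ]
```

Request:
drive_tool(steps=[[0, [2, -3, 0], 0], [0, [4, -6, 0], 0], [0, [6, -9, 0], 0], [0, [7.5, -10.7, 3], 0], [0, [7.5, -10.7, 6], 0], [0, [7.5, -10.7, 9], 0], [0, [7.5, -10.7, 12], 0], [0, [7.5, -10.7, 14], 0], [0, [7.5, -10.7, 14.4], 0], [0, [7.5, -10.7, 14.4], 0]])

```text
time: 3.2
tcp_pos: [0.4969, -0.0396, 0.0747]
ee_rot: [-0.0, 0.993, 0.12, -0.0]
contact_force: [-0.1, -0.1, 0.7]
finger_gap: 0.0002
finger_force: 0.0
```

```bash
python3 -c "
from s import *
st()
for n in('scene','top'): cv2.imwrite(f'pics/{n}1.png',cv2.resize(arm.snapshot(n)[100:310,150:430,::-1] if n=='top' else arm.snapshot(n)[130:340,150:430,::-1],(800,600),interpolation=cv2.INTER_CUBIC))
"
```

```text
3.2 [ 0.4969 -0.0396  0.0747] yaw 13.73 [-0.1 -0.1  0.7] 0.0002
```

View pics/top1.png

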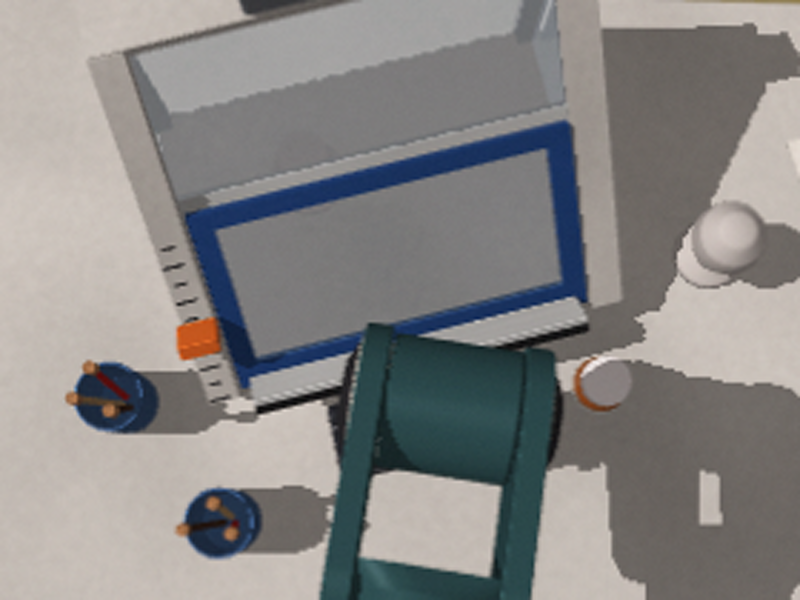

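The crop shows the lip's left lower corner at (258,410) and the clip's lower edge from about (183,358) to (219,348). The jar and both pots are clear of the arm. Next I'll work out the clip setting from the clip's orange pixels, using the hood geometry.

```bash
cat > m.py <<'E'
from s import *
yaw=np.radians(13.7)
Rh=R.from_euler('z',yaw).as_matrix(); O=np.array([.5865,-.0155,0])
def hp(y,s,n=0): # point on the lip-edge line: travel s, y, n outward from edge
    q=2**-.5; return O+Rh@np.array([-.040+(s-n)*q,y,.094+(s+n)*q])
def orange(img):
    h=cv2.cvtColor(img,cv2.COLOR_RGB2HSV); m=cv2.inRange(h,(4,170,120),(16,255,255))
    k,l,st,c=cv2.connectedComponentsWithStats(m); i=1+np.argmax(st[1:,4]); return l==i,st[i],c[i]
E
python3 - <<'E'
from m import *
img=arm.snapshot('top'); m,b,c=orange(img); print('clip',b,c)
P=lambda *a:np.round(proj('top',hp(*a))[0],1)
o=lambda x,y:(150+x*.35,100+y*.35)
print('lip left lower seen',o(258,410),'model',P(.165,0),'right seen',o(590,325),P(-.165,0))
# predicted clip silhouette centroid vs mark
for k in np.arange(.05,.13,.01):
    pts=np.array([hp(y,k+t,n) for y in(.177,.215) for t in(0,.016) for n in(0,-.041)])
    z=np.zeros((420,560),np.uint8); cv2.fillConvexPoly(z,cv2.convexHull(np.round(proj('top',pts)).astype(np.int32)),1)
    M=cv2.moments(z,True); print(round(k,2),M['m00'],M['m10']/M['m00'],M['m01']/M['m00'],'lower edge',P(.177,k),P(.215,k))
for n in('top','scene'):
    if n=='scene': arm.snapshot(n)
    for t in('mark_end','lip_end'): print(n,t,[(np.round(x['at'],1).tolist(),round(x['conf'],2)) for x in arm.mark_of(n,t)])
E
```

```text
clip [212 211  15  15 166] [218.86746988 218.22891566]
lip left lower seen (240.3, 243.5) model [238.6 244.1] right seen (356.5, 213.75) [355.8 218.6]
0.05 237.0 221.9409282700422 225.55696202531647 lower edge [230.1 231.2] [216.1 234.2]
0.06 230.0 221.34782608695653 222.8217391304348 lower edge [229.2 228.3] [215.2 231.3]
0.07 223.0 220.45291479820628 220.02690582959642 lower edge [228.3 225.4] [214.2 228.5]
0.08 238.0 219.48739495798318 217.5 lower edge [227.4 222.5] [213.2 225.6]
0.09 238.0 218.53361344537817 214.50420168067228 lower edge [226.5 219.6] [212.2 222.6]
0.1 243.0 217.69958847736626 211.62962962962962 lower edge [225.5 216.6] [211.2 219.7]
0.11 243.0 216.69958847736626 208.62962962962962 lower edge [224.6 213.6] [210.2 216.7]
0.12 243.0 215.69958847736626 205.62962962962962 lower edge [223.7 210.5] [209.2 213.6]
top mark_end [([227.7, 220.8], 0.46), ([395.3, 191.0], 0.24)]
top lip_end [([233.8, 243.3], 0.66)]
scene mark_end [([330.6, 223.9], 0.75)]
scene lip_end [([335.3, 220.5], 0.85)]
```

View pics/scene1.png

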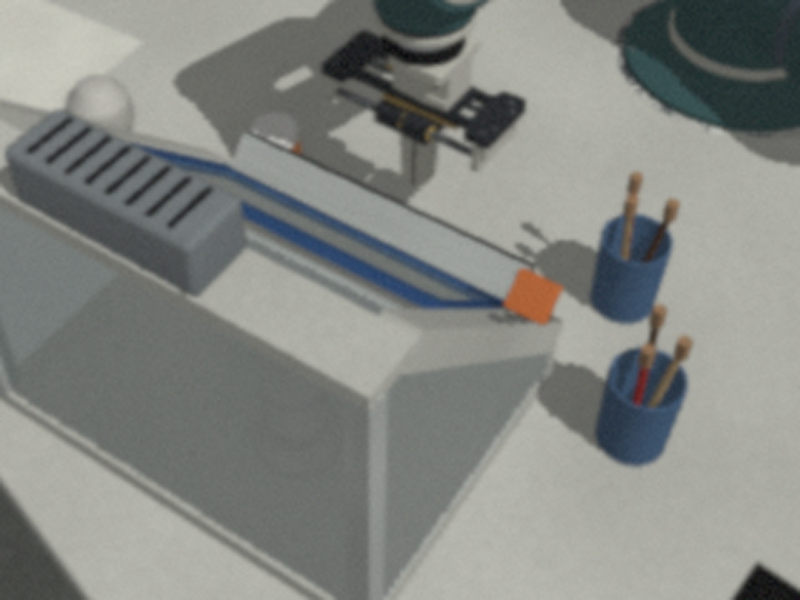

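Request:
drive_tool(steps=[[0, [1.2, 0, 0], -1.8], [0, [2.4, 0, 0], -1.8], [0, [3.4, 0, 0], -1.8], [0, [3.8, 0, 0], -1.8], [0, [3.8, 0, 0], -1.8]])

```text
time: 4.1
tcp_pos: [0.5344, -0.0303, 0.0743]
ee_rot: [-0.0, 0.991, 0.135, -0.0]
contact_force: [-0.2, -0.7, 0.4]
finger_gap: 0.0005
finger_force: 0.0
```

Request:
drive_tool(steps=[[0, [0.4, 0, 0], 0], [0, [0.8, 0, 0], 0], [0, [1.2, 0, -0.3], 0], [0, [1.6, 0, -0.7], 0], [0, [2.0, 0, -1.1], 0], [0, [2.4, 0, -1.5], 0], [0, [2.8, 0, -1.9], 0], [0, [3.2, 0, -2.3], 0], [0, [3.2, 0, -2.3], 0], [0, [3.2, 0, -2.3], 0]])

```text
time: 5.1
tcp_pos: [0.5648, -0.022, 0.0978]
ee_rot: [0.0, 0.991, 0.135, 0.0]
contact_force: [-1.0, -0.2, 0.9]
finger_gap: 0.0004
finger_force: 0.6
```

Run:
```python
from m import *
st()
img=arm.snapshot('top'); print(orange(img)[1:])
cv2.imwrite('pics/top2.png',cv2.resize(img[170:275,190:330,::-1],(800,600),interpolation=cv2.INTER_CUBIC))
```

```text
5.1 [ 0.5648 -0.022   0.0978] yaw 15.54 [-1.  -0.2  0.9] 0.0004
(array([212, 211,  15,  15, 166], dtype=int32), array([218.86746988, 218.22891566]))
```

View pics/top2.png

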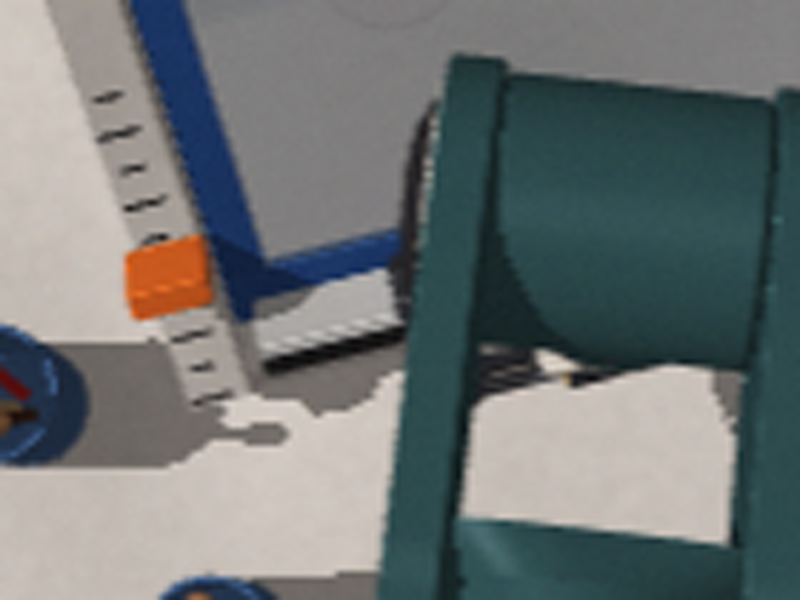

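The lip's lower edge ends at (268,375), and its line reaches about (213,390) at the clip. The clip's lower edge is at (213,303) there, so about 47 mm of slope remains. I'll push about 35 mm and look again.

Request:
drive_tool(steps=[[0, [0.3, 0, -0.3], 0], [0, [0.7, 0, -0.7], 0], [0, [1.1, 0, -1.1], 0], [0, [1.5, 0, -1.5], 0], [0, [1.9, 0, -1.9], 0], [0, [2.2, 0, -2.2], 0], [0, [2.4, 0, -2.4], 0], [0, [2.5, 0, -2.5], 0], [0, [2.5, 0, -2.5], 0], [0, [2.5, 0, -2.5], 0]])

```text
time: 6.15
tcp_pos: [0.589, -0.0152, 0.1228]
ee_rot: [-0.0, 0.991, 0.135, 0.0]
contact_force: [-0.4, -0.3, 0.6]
finger_gap: 0.0002
finger_force: 0.2
```

Run:
```python
from m import *
st()
img=arm.snapshot('top'); print(orange(img)[1:])
cv2.imwrite('pics/top3.png',cv2.resize(img[190:250,200:280,::-1],(800,600),interpolation=cv2.INTER_CUBIC))
```

```text
6.15 [ 0.589  -0.0152  0.1228] yaw 15.54 [-0.4 -0.3  0.6] 0.0002
(array([212, 211,  15,  15, 166], dtype=int32), array([218.86746988, 218.22891566]))
```

View pics/top3.png

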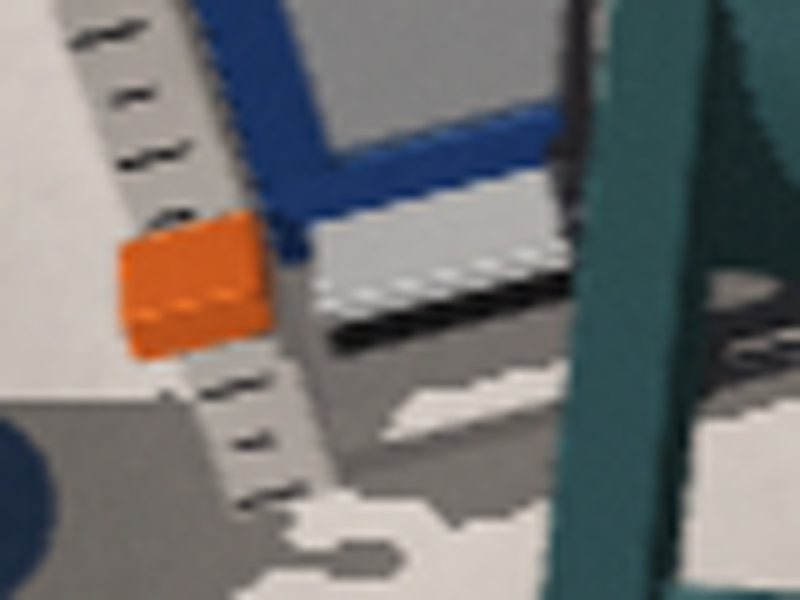

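Here the lip's lower edge line reaches about (205,384), against the clip's (205,344): roughly 12 mm left. That assumes the clip stands out as far as the lip, so I'll check against the scene camera.

Run:
```python
from m import *
img=arm.snapshot('scene'); print(orange(img)[1:])
cv2.imwrite('pics/scene3.png',cv2.resize(img[195:255,285:365,::-1],(800,600),interpolation=cv2.INTER_CUBIC))
for n in('scene','top'):
  for t in('mark_end','lip_end'): print(n,t,[(np.round(x['at'],1).tolist(),round(x['conf'],2)) for x in arm.mark_of(n,t)]) if not(n=='top') else None
```

```text
(array([328, 225,  17,  17, 165], dtype=int32), array([336.21212121, 233.50909091]))
scene mark_end [([328.6, 219.0], 0.76)]
scene lip_end [([330.7, 219.3], 0.57)]
```

View pics/scene3.png

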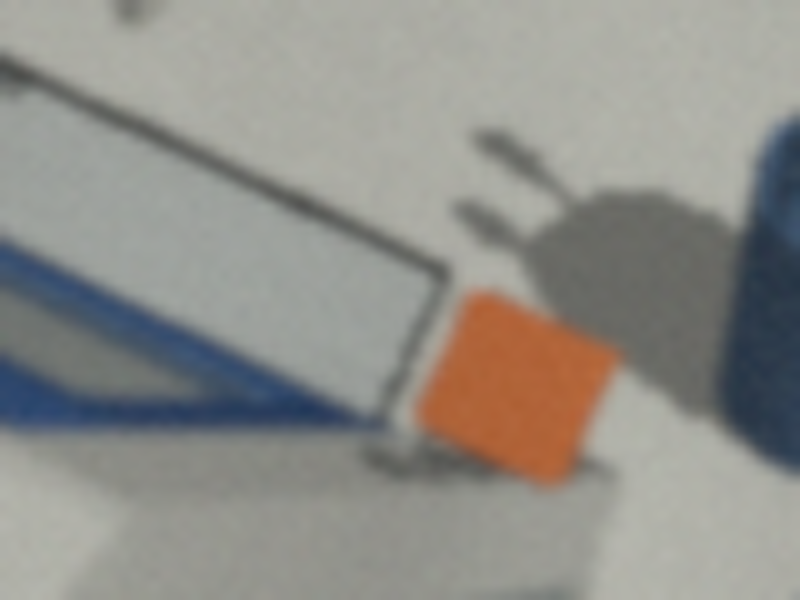

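Run:
```python
from m import *
import m
yaw=np.radians(15.5); m.Rh=R.from_euler('z',yaw).as_matrix()
e=.01
def row(n,s0,n0,slope):
    f=lambda s,k: (lambda p:p[1]-slope*p[0])(proj(n,hp(.196,s,k))[0])
    b=f(s0,n0); return b,np.array([f(s0+e,n0)-b,f(s0,n0+e)-b])/10
_,a=row('top',.07,0,-.235); _,b=row('scene',.086,0,.465)
print('px per mm (s,n)',a,b)
# measured: top -3.9 (lower outer corner); scene: clip upper outer corner vs rubber-level n: alum line at n=-3
A=np.array([a,b]); 
for d in((-3.9,-1.8),(-3.5,-1.8),(-3.9,-1.4),(-3.9,-2.2)):
    x=np.linalg.solve(A,np.array([d[0],d[1]-3*b[1]])); print(d,'ds,dn mm',x)
```

```text
px per mm (s,n) [-0.3119395   0.23718632] [ 0.03961876 -0.45792008]
(-3.9, -1.8) ds,dn mm [14.14041521  2.15423056]
(-3.5, -1.8) ds,dn mm [12.76781824  2.03547494]
(-3.9, -1.4) ds,dn mm [13.42945878  1.21920449]
(-3.9, -2.2) ds,dn mm [14.85137165  3.08925663]
```

The two views together give about 13.5 mm left, with the clip standing out about 2 mm further than the lip. That is 0.9 cm along tool x.

Request:
drive_tool(steps=[[0, [0.2, 0, -0.2], 0], [0, [0.4, 0, -0.4], 0], [0, [0.6, 0, -0.6], 0], [0, [0.75, 0, -0.75], 0], [0, [0.85, 0, -0.85], 0], [0, [0.9, 0, -0.9], 0], [0, [0.9, 0, -0.9], 0], [0, [0.9, 0, -0.9], 0], [0, [0.9, 0, -0.9], 0]])

```text
time: 7.25
tcp_pos: [0.5976, -0.0129, 0.1317]
ee_rot: [-0.0, 0.991, 0.135, 0.0]
contact_force: [-1.3, 0.3, -0.1]
finger_gap: 0.0002
finger_force: 0.4
```

Request:
drive_tool(steps=[[0, [-1, 0, 0], 0], [0, [-3, 0, 0], 0], [0, [-6, 0, 0], 0], [0, [-9, 0, 0], 0], [0, [-9, 0, 0], 0]])

```text
time: 7.75
tcp_pos: [0.5084, -0.0377, 0.1319]
ee_rot: [0.0, 0.991, 0.135, 0.0]
contact_force: [0.5, 0.9, -0.4]
finger_gap: 0.0001
finger_force: 0.0
```

Run:
```python
from m import *
st()
img=arm.snapshot('top'); print(orange(img)[1:])
a=img[190:250,200:280,::-1]; b=arm.snapshot('scene')[195:255,285:365,::-1]
cv2.imwrite('pics/both4.png',cv2.resize(np.vstack([a,b]),(800,600) if 0 else (400,600),interpolation=cv2.INTER_CUBIC))
cv2.imwrite('pics/top4.png',cv2.resize(a,(800,600),interpolation=cv2.INTER_CUBIC))
```

```text
7.75 [ 0.5084 -0.0377  0.1319] yaw 15.49 [ 0.5  0.9 -0.4] 0.0001
(array([212, 211,  15,  15, 166], dtype=int32), array([218.86746988, 218.22891566]))
```

View pics/top4.png

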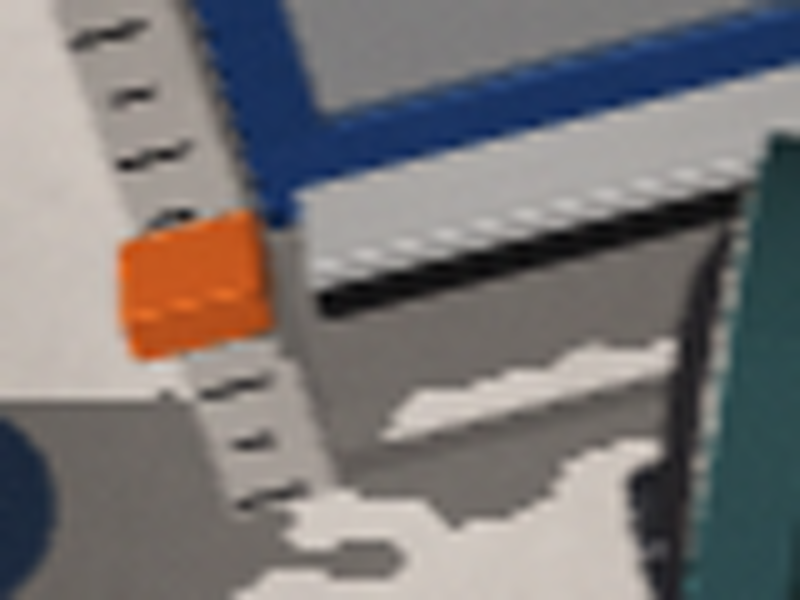

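Extended to the clip, the lip's lower edge meets the clip's lower edge at (272,331) against (272,330), so the two are in line within about 3 mm. The clip hasn't moved and the hand is 9 cm clear.

```bash
python3 -c "
from bench import arm
print(arm.sign_off())"
```

```text
the job is handed in; nothing more can be done
None
```

The window has been pushed up until its lip is in line with the orange clip, within about 3 mm in the last top picture. The clip hasn't shifted and the hand is clear. The job is handed in, but the hand-in gave no verdict.

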